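# Set the slide scanner's cover on its prop rod

## Task

Open the slide scanner for cleaning: raise its hinged cover by the bow handle until it is held up by its counterbalance, then take the prop rod inside by its cross bar and swing it up under the cover, sliding its tip along the rail until it drops into the holding hole. Leave the cover standing on the rod, with the hole fully home on the rod's collar. Go gently: the thin rod must not be forced, and everything else stays where it lies.

Things in the scene. Friction and masses are not known exactly. Their poses are not given: they have to be found in the camera images.
- scanner: Slide scanner, fixed: white housing 340 x 290 x 105 mm, grey cover hinged on its +y side. Origin on the bench; housing spans x -170..170, y -140..150 mm, z up. Hinge axis parallel to x at y 140, z 105.5. Inside: walls 10 mm thick up to z 105, black deck at z 34; slide stage (top z 64) in the -x half, prop rod in the +x half.
- cover: Cover 346 x 292 x 12 mm, 0.4 kg. Origin mid hinge axis, on its underside's plane; shut, its axes are the scanner's, free edge at -y. Opens as that edge goes up and over to +y (to 65 degrees), lightly damped. A sprung counterbalance holds it where it is left up to 43 degrees; let go higher, it sinks back to 43. The prop lifts it to 52; at the hole it stands at 50, drops on, and rests at 46.
- prop: Prop rod, steel, 8 mm thick, 200 mm pivot to tip. Origin on its pivot, at 110, -110, 77 mm in the scanner's frame; y runs along it to the tip. Lies level pointing +y (to the hinge), turns about x tip upwards, falls back if let go. Tip meets the rail at about 20 degrees (cover at 43), reaches the hole at about 54. Past it, it misses; pushed on when in, it jams: over 20 N on the cover bends it.
- cover_handle (a point): Middle of the bar of the steel bow handle on the cover: 10 mm thick, 110 mm long, parallel to the hinge, 245 mm from the hinge axis and 50 mm above the plane of the cover's underside (38 mm clear height over the cover to its middle). The bar may turn in a grasp.
- prop_bar (a point): Middle of the prop's cross bar, to grasp it by: steel pin 10 mm thick, 44 mm long, parallel to x, 100 mm from the pivot, its middle 27 mm to the -x side of the rod; 43 mm above the deck. Pinched across y by a tool leaning 30 to 45 degrees to the hinge there is room under the cover held at 43. Lifting takes up to about 10 N; the bar creeps some mm in the fingers, so the tip lags the hand.
- prop_neck (a point): Point on the rod's axis 189 mm from the pivot, just above its round collar (16 mm across). Beyond it is the tip: 11 mm long, 8 mm thick, round-ended.
- cover_hole (a point): Middle of the mouth of the holding hole, 11.5 mm wide, in the flat lower face of the aluminium rail under the cover. The rail is 28 mm wide, at x 110 mm straight above the rod; its face is 14 mm below the plane of the cover's underside and runs from 25 to 220 mm from the hinge; the hole is 185 mm from the hinge.
- coverslip_case: Bystander: clear square case 32 x 32 x 18 mm lying on the scanner's deck, between stage and rod. Origin: middle of its underside, as for all bystanders.
- slide_box: Bystander: closed grey slide box 175 x 85 x 34 mm.
- wash_bottle: Bystander: white bottle, 64 mm across, 150 mm tall.
- oil_bottle: Bystander: amber dropper bottle, 28 mm across, 62 mm tall.
- petri_dish: Bystander: clear dish, 92 mm across, 17 mm tall.
- staining_jar: Bystander: glass jar, 60 mm across, 85 mm tall.
- objective: Bystander: steel microscope objective standing on end, 29 mm across, 46 mm tall.
- tip_box: Bystander: blue box of pipette tips, 120 x 85 x 55 mm.

How it is judged:
By the outcome, as a careful person would: the job done as asked, in the order asked, and still so for the second after the job is handed in, with the robot touching nothing.
It also fails if it takes over 72 s, if anything falls off the work surface, if the arm or the gripper's body presses on something with over 40 N, if the wrist force passes 120 N, or if a joint passes its speed limit or range.

## Robot

A 7-joint arm with a two-finger parallel gripper is mounted at the origin on the work surface. World frame = base frame: x ahead of the robot, y to its left, z up, the work surface at z = 0. Lengths are in m, angles in rad, forces in N, time in s.
With the tool pointing down it reaches from about 0.425 to 0.875 m from the base axis. Payload 4.7 kg.
Tool frame: the origin (TCP) lies on the centre line of the jaws, within the pads' length; the fingertips stand ahead of it and the grasp point (between the pads) lies 2 mm behind it (nose_length is the z of the fingertips in the tool frame, in m); z points along the fingers, y is the line along which they close (so a half turn about z gives the same grasp; the last joint's range is limited). The gripper opens to 87 mm and grips with 3 to 60 N. Pads are 19 mm wide; open, the fingers measure 117 mm over their backs; the gripper's body (75 mm by 190 mm) begins 51 mm behind the grasp point.
Start: joints at [1.316, 0.321, -0.07, 1.45, 0.023, 1.371, -0.057], TCP at [0.173, -0.627, 0.24] pointing down, gripper open.
Joint ranges: [-2.86, 2.86], [-0.3, 2.09], [-1.38, 1.24], [0.06, 2.45], [-1.56, 4.7], [0.09, 2.05], [-2.69, 2.69]. Speed limits (rad/s): [2.57, 2.57, 3.14, 3.14, 3.14, 3.14, 3.14].

## Interface

Orientations are given as a rotation vector (axis times angle).
In Python, from bench import * gives the robot as it stands.
- The arm moves only by the tool send_rows, never from a script. Its arguments are lists of equal length, an entry for each row: "xyz": the shift along the tool's x, y, z in mm, a list of three; "dr": the turn, a rotation vector about the tool's x, y, z in rad, a list of three. A call has exactly 10 rows; each row is the pose to reach, as a shift and turn from the pose commanded when the call began, along the tool's axes at that moment; what a row does not reach only later rows make up. A row lasts 1/12 s, in which the tool goes at most 41.7 mm and 7.16 degrees, less where a joint would pass 70% of its speed; a pose out of reach is approached as far as the arm can. A call with a gripper value outside its range is refused whole. "jaw" is the finger opening in mm, from 0 to 87, set as the call begins (left out, the last holds). The fingers move at their own pace and stop on an object; "grip_force" is the grip in N (left out, the last holds). Time passes only in rows, so rows that repeat a pose let the fingers close, or fill a call up. It gives the time, the measured TCP pose, the force, the opening and the grip force at its end, in the units of the state.
- get_state(): the state, without advancing time (a new reading comes with each control period).
- get_image(name): name is "side" or "top" or "wrist"; returns the picture (480x640x3 uint8, red, green, blue); there is no depth.
- calibration(name): a dict with "vfov" (degrees; the focal length in pixels is half the picture's height over the tangent of half this angle, whatever the lens; pixels are square), "cx", "cy" (the principal point, pixels), "rvec" (rotation vector, rad) and "tvec" (3), from world to camera coordinates, as OpenCV has them; the wrist camera has in their place "hand_eye" (4x4, takes a point from camera to tool coordinates, whose origin is the TCP and whose axes are the flange's). Camera axes: x right, y down, z forward; pixel columns grow to the right and rows downward; lengths in m; the calibration is good to about 2 mm. The wrist camera is an equidistant fisheye: a pixel r from the principal point sees the ray r / f radians off the axis. A picture is of the moment at which its call begins: read the wrist's pose just before it. calibration takes no time and is no camera call.
- close_job(): hands the job in; it is judged then, once.
The state is a dict: "time": time; "joint_positions": joint angles; "qd": joint speeds; "joint_torque": joint torques, N m; "position": TCP position; "tool_rot": TCP orientation; "ft_force": force on the tool from outside, world axes, zero at the start; "torque": the same for the moment, N m; "grip_width": opening from 0.0 (shut) to 1.0 (fully open); "grip_force": force on a finger pad.
Only numpy, scipy, OpenCV 4.12 (cv2) and the standard library are available. Lean on these libraries where they do the work, as an engineer would, in place of code of your own. Each camera call takes 0.05 s, during which the arm holds its last target. There are 200 camera calls.

## Working session

There is one attempt and no reset: what is moved stays moved. The work goes in short steps, Python scripts to look and compute and a tool call to move; the robot and the scene stay as the last step left them, time stands still between calls to the robot, and variables do not carry over. Pictures are saved under pics/ and viewed, at most 10 in all, crops included, and the job is handed in when it is done.

Besides the shell and the picture viewer there is one more tool, called by a JSON object that holds its "name" and its "arguments", one argument or row to a line. send_rows: Moves the arm, as the interface text tells. Its arguments: {"type":"object","properties":{"xyz":{"type":"array"},"dr":{"type":"array"},"jaw":{"type":"number"},"grip_force":{"type":"number"}},"required":["xyz","dr"]}

```bash
ls; mkdir -p pics
python3 - <<'E'
from bench import *
import cv2,numpy as np
for n in ("side","top"):
    cv2.imwrite(f"pics/{n}0.png",get_image(n)[:,:,::-1]); print(n,calibration(n))
print(calibration("wrist")); s=get_state(); print(s)
import bench; print([k for k in dir(bench) if k[0]!='_'])
E
```

```text
pics
side {'vfov': 56.528873947055054, 'cx': 318.4848217931577, 'cy': 247.1586077205841, 'rvec': array([ 2.40053379, -0.09391593,  0.01984187]), 'tvec': array([-0.51761055,  0.13259599,  1.10003928])}
top {'vfov': 55.47245376794982, 'cx': 325.28489017338836, 'cy': 240.04368642272868, 'rvec': array([ 2.069565  , -2.16437565,  0.22045883]), 'tvec': array([0.05319972, 0.54383869, 1.09877372])}
{'vfov': 65.70646984690485, 'cx': 317.6433332123909, 'cy': 239.02081717030103, 'hand_eye': array([[-8.80450953e-04, -9.63128960e-01, -2.69038716e-01,
         7.42603203e-02],
       [ 9.99999609e-01, -8.69397520e-04, -1.60232252e-04,
        -5.95026370e-04],
       [-7.95772706e-05, -2.69038752e-01,  9.63129349e-01,
        -1.45258416e-01],
       [ 0.00000000e+00,  0.00000000e+00,  0.00000000e+00,
         1.00000000e+00]])}
{'time': 0.1, 'joint_positions': array([ 1.31606565,  0.32174732, -0.07008736,  1.45155541,  0.02258192,
        1.37081002, -0.05691299]), 'qd': array([-9.85466347e-04, -2.19304442e-03, -4.32921404e-04, -2.99991669e-03,
        9.88820090e-04, -2.97432111e-05,  3.90779049e-05]), 'joint_torque': array([ 5.95276979e-04, -4.92570841e+01, -4.05461323e-01, -3.13399136e+01,
       -6.41982467e-02,  3.94952728e-02,  7.99754571e-05]), 'position': array([ 0.17247943, -0.62620867,  0.23857068]), 'tool_rot': array([-3.11156148e+00, -4.20800682e-01,  4.81927012e-04]), 'ft_force': array([-0.04606667,  0.42363502,  0.01824767]), 'torque': array([ 0.03015757, -0.04793447, -0.00108091]), 'grip_force': 0.0, 'grip_width': 0.9988598151349821}
['MotionError', 'calibration', 'close_job', 'get_image', 'get_state', 'nose_length']
```

View pics/top0.png

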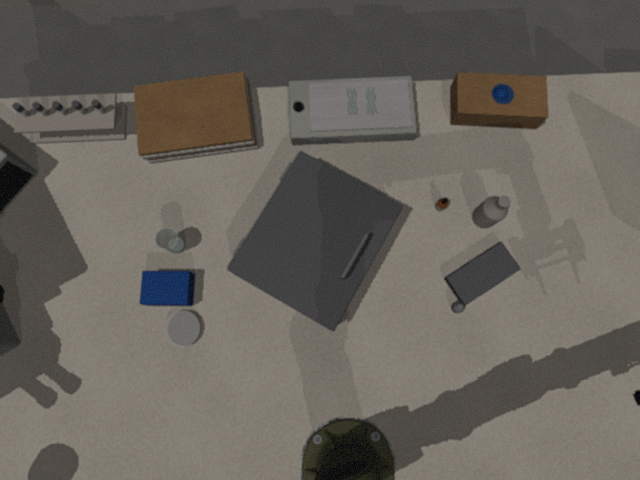

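View pics/side0.png

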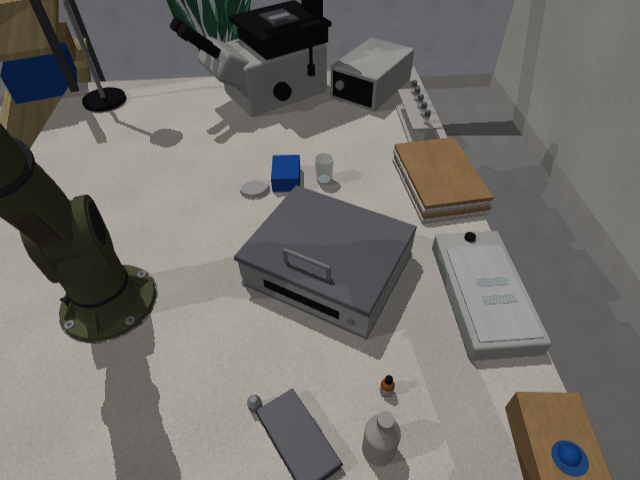

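```bash
cat > h.py <<'E'
from bench import *
import cv2,numpy as np
from scipy.optimize import least_squares
from scipy.spatial.transform import Rotation as R
def K(c): f=240/np.tan(np.radians(c['vfov'])/2); return np.array([[f,0,c['cx']],[0,f,c['cy']],[0,0,1]])
def proj(n,P):
    c=calibration(n); return cv2.projectPoints(np.asarray(P,float),c['rvec'],c['tvec'],K(c),None)[0][:,0]
def wproj(s,P):
    c=calibration('wrist'); H=c['hand_eye']; f=K(c)[0,0]
    T=(np.asarray(P)-s['position'])@R.from_rotvec(s['tool_rot']).as_matrix()
    C=(T-H[:3,3])@H[:3,:3]; r=np.hypot(C[:,0],C[:,1]); th=np.arctan2(r,C[:,2])
    return np.c_[c['cx']+f*th*C[:,0]/r,c['cy']+f*th*C[:,1]/r]
def s2w(p,P):
    P=np.atleast_2d(P)/1000; c,s=np.cos(p[2]),np.sin(p[2])
    return np.c_[p[0]+c*P[:,0]-s*P[:,1],p[1]+s*P[:,0]+c*P[:,1],P[:,2]]
E
python3 - <<'E'
from h import *
y0=141;y1=y0-292
M=np.array([[173,y0,117.5],[173,y1,117.5],[-173,y1,117.5],[-173,y0,117.5]])
# x_s direction: free edge is lower right in top picture
def corners(n,pts):
    g=cv2.cvtColor(get_image(n),cv2.COLOR_RGB2GRAY)
    return cv2.cornerSubPix(g,np.array(pts,np.float32).reshape(-1,1,2),(6,6),(-1,-1),(3,40,.01))[:,0]
t=corners('top',[[303,152],[408,207],[334,330],[229,268]]); s=corners('side',[[415,231],[302,189],[237,257],[370,308]])
print(t,s)
H=np.array([[53,-105,155.5],[-53,-105,155.5]])
best=None
for a in range(0,360,15):
    def f(q):
        Mq=M.copy();Mq[:,1]+=q[3]*100
        P=s2w(q,np.r_[Mq,H])
        return np.r_[(proj('top',P)-np.r_[T,[[371,235],[344,277]]]).ravel(),((proj('side',P)-np.r_[S,[[329,268],[285,251]]])).ravel()]
    for k in (0,):
        T=np.array([t[0],t[1],t[2],t[3]]);
        # far-right order guess: handle-side corners are t1,t2
        for order in ([0,1,2,3],[3,2,1,0]):
            T=t[order]; S=np.array([s[0],s[3],s[2],s[1]]) if order[0]==0 else np.array([s[1],s[2],s[3],s[0]])
            r=least_squares(f,[.5,0,np.radians(a),0],loss='soft_l1')
            if best is None or r.cost<best[0]: best=(r.cost,r.x,order,f(r.x).reshape(-1,2).round(1))
print(best)
p=best[1]; print(np.degrees(p[2]))
out=[]
for n,(x,y,w,h) in (('top',(215,140,200,200)),('side',(225,180,200,150))):
    im=get_image(n)[:,:,::-1].copy(); cr=cv2.resize(cv2.convertScaleAbs(im[y:y+h,x:x+w],alpha=1.6),None,fx=2,fy=2,interpolation=cv2.INTER_CUBIC)
    Mq=M.copy();Mq[:,1]+=p[3]*100
    for P in (Mq,H):
        q=((proj(n,s2w(p,P))-[x,y]+.5)*2).round().astype(int); cv2.polylines(cr,[q],True,(0,255,0) ,1)
    out.append(cv2.copyMakeBorder(cr,0,400-cr.shape[0],0,0,0))
cv2.imwrite('pics/fit.png',np.hstack(out))
E
```

```text
[[303.      152.     ]
 [412.67285 208.12428]
 [333.48184 331.2233 ]
 [226.3204  268.78638]] [[415.      231.     ]
 [301.9265  185.51678]
 [232.66565 257.57224]
 [370.      308.     ]]Traceback (most recent call last):
  File "<stdin>", line 22, in <module>
    return func(*args, **kwargs)
    result = trf(vector_fun.fun, vector_fun.jac, x0, f0, J0, lb, ub, ftol, xtol,
                 gtol, max_nfev, x_scale, loss_function, tr_solver,
                 tr_options.copy(), verbose, callback=callback_wrapped)
    return trf_no_bounds(
        fun, jac, x0, f0, J0, ftol, xtol, gtol, max_nfev, x_scale,
        loss_function, tr_solver, tr_options, verbose, callback=callback)
    J = jac(x)
    self._update_jac()
    ~~~~~~~~~~~~~~~~^^
    self.J = self.jac_wrapped(xp_copy(self.x), f0=self.f)
             ~~~~~~~~~~~~~~~~^^^^^^^^^^^^^^^^^^^^^^^^^^^^
    J, dct = approx_derivative(
             ~~~~~~~~~~~~~~~~~^
        self.fun,
        ^^^^^^^^^
    ...<2 lines>...
        **self.finite_diff_options,
        ^^^^^^^^^^^^^^^^^^^^^^^^^^^
    )
    ^
    J, _nfev = _dense_difference(fun_wr
[... 151 characters left out ...]
     ^^^^^^^^^^^^^^^^^^^^^^
                             mf)
                             ^^^
    df = [f_eval - f0 for f_eval in f_evals]
                                    ^^^^^^^
    f = np.atleast_1d(self.fun(x, *self.args, **self.kwargs))
                      ~~~~~~~~^^^^^^^^^^^^^^^^^^^^^^^^^^^^^^
    return np.atleast_1d(self.fun(x))
                         ~~~~~~~~^^^
    return self.f(x, *self.args, **self.kwargs)
           ~~~~~~^^^^^^^^^^^^^^^^^^^^^^^^^^^^^^
  File "<stdin>", line 16, in f
  File "h.py", line 7, in proj
    c=calibration(n); return cv2.projectPoints(np.asarray(P,float),c['rvec'],c['tvec'],K(c),None)[0][:,0]
ValueError: time passes only in moves, steps and waits
```

```bash
sed -i 's/^def K/from functools import lru_cache\ncalibration=lru_cache(calibration)\ndef K/' h.py
cat > fit.py <<'E'
from h import *
t=np.array([[303,152],[409,207.5],[334,330],[229,268]]); s=np.array([[415,231],[302,189],[237,257],[370,308]])
H=np.array([[55,-105,155.5],[-55,-105,155.5]])
def M(q): return np.array([[173,141,117.5],[173,141-292,117.5],[-173,141-292,117.5],[-173,141,117.5]])+[0,q[3]*100,0]
T=np.r_[t,[[371,234],[344,277]]]; S=np.r_[s[[0,3,2,1]],[[329,268],[285,251]]]
def f(q):
    P=s2w(q,np.r_[M(q),H]); return np.r_[(proj('top',P)-T).ravel(),(proj('side',P)-S).ravel()]
r=least_squares(f,[.5,0,np.radians(-40),0],loss='soft_l1'); p=r.x
print(r.cost,p,np.degrees(p[2]),f(p).reshape(-1,2).round(1).tolist())
np.save('p.npy',p)
out=[]
for n,(x,y,w,h) in (('top',(215,140,200,200)),('side',(225,180,200,150))):
    im=get_image(n)[:,:,::-1].copy(); cr=cv2.resize(cv2.convertScaleAbs(im[y:y+h,x:x+w],alpha=1.6),None,fx=2,fy=2,interpolation=cv2.INTER_CUBIC)
    for P in (M(p),H):
        q=((proj(n,s2w(p,P))-[x,y]+.5)*2).round().astype(int); cv2.polylines(cr,[q],True,(0,255,0),1)
    out.append(cv2.copyMakeBorder(cr,0,400-cr.shape[0],0,0,0))
cv2.imwrite('pics/fit.png',np.hstack(out))
E
python3 fit.py
```

```text
37.766247931145166 [ 0.54688082  0.04752685 -0.57369271  0.00528975] -32.87017076915942 [[0.8, -3.9], [-1.9, -2.4], [1.7, 0.6], [-0.4, -1.1], [-2.5, -0.5], [0.8, -2.6], [2.5, -3.4], [-1.9, 8.2], [-5.1, -0.2], [-6.1, -4.0], [-1.1, 0.7], [-0.7, -0.2]]
```

View pics/fit.png

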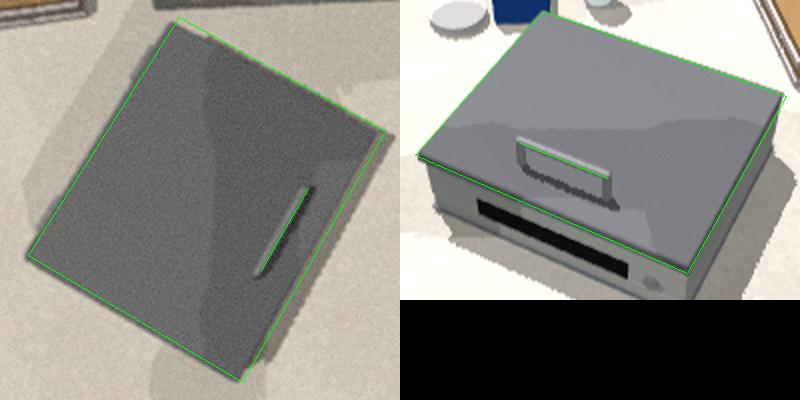

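```bash
sed -i 's/^t=.*/t=np.array([[303.5,151.5],[407,206.5],[335,330.5],[229,268.5]]); s=np.array([[416.5,227.5],[296.5,186],[234,258.5],[369,315]])/' fit.py
python3 fit.py
cat > go.py <<'E'
import sys
from h import *
# usage: go.py x y z(mm, scanner frame) lean_deg : tool y=+y_s at lean 0, z tilts to +y
def goal(p,P,lean):
    c,s=np.cos(np.radians(lean)),np.sin(np.radians(lean))
    B=np.array([[-1,0,0],[0,c,s],[0,s,-c]]).T  # columns tool x,y,z in scanner frame
    return s2w(p,P)[0],R.from_euler('z',p[2])*R.from_matrix(B)
def delta(st,p,P,lean):
    x,r=goal(p,P,lean); r0=R.from_rotvec(st['tool_rot'])
    return (r0.inv().apply(x-st['position'])*1000),(r0.inv()*r).as_rotvec()
def here(st,p):
    c,s=np.cos(p[2]),np.sin(p[2]); d=st['position']-[p[0],p[1],0]
    Rs=R.from_euler('z',p[2]).inv(); z=(Rs*R.from_rotvec(st['tool_rot'])).as_matrix()[:,2]
    return Rs.apply(d)*1000, np.degrees(np.arctan2(z[1],-z[2])), Rs.apply(st['ft_force'])
def rep(st,p):
    h=here(st,p); print('t',round(st['time'],2),'scn',h[0].round(1),'lean',round(h[1],1),'F',h[2].round(1),'w',round(st['grip_width']*87,1),'gf',round(st['grip_force'],1),'q',st['joint_positions'].round(2))
if __name__=='__main__':
    p=np.load('p.npy'); st=get_state(); rep(st,p)
    a=list(map(float,sys.argv[1:]))
    for i in range(0,len(a),4):
        d,r=delta(st,p,a[i:i+3],a[i+3]); print(a[i:i+4],'xyz',d.round(1).tolist(),'dr',r.round(3).tolist())
E
python3 go.py 0 -105 280 0; python3 -c "from h import *;print(nose_length)"
```

```text
12.978428054379558 [ 5.46344524e-01  4.79614437e-02 -5.68414895e-01 -2.19272249e-05] -32.5677745007175 [[-0.2, -3.1], [-0.1, -1.5], [1.3, 0.3], [-0.3, -0.8], [-2.7, -0.5], [0.8, -2.5], [0.5, -0.2], [-0.7, 1.1], [-2.4, -1.3], [-1.3, -0.8], [-1.0, 0.6], [-0.8, -0.2]]
t 0.4 scn [  48.1 -769.7  239.4] lean 0.0 F [ 0.4 -0.5 -0.2] w 87.1 gf 0.0 q [ 1.32  0.32 -0.07  1.45  0.02  1.37 -0.06]
[0.0, -105.0, 280.0, 0.0] xyz [461.5, -480.8, -40.5] dr [-0.0, -0.0, -2.304]
0.017
```

{"name": "send_rows", "arguments": {
  "xyz": [
    [23,-24,-5],
    [46,-48,-10],
    [69,-72,-15],
    [92,-96,-20],
    [115,-120,-25],
    [138,-144,-30],
    [161,-168,-35],
    [184,-192,-40],
    [207,-216,-40],
    [230,-240,-40]
  ],
  "dr": [
    [0,0,-0.115],
    [0,0,-0.23],
    [0,0,-0.345],
    [0,0,-0.46],
    [0,0,-0.575],
    [0,0,-0.69],
    [0,0,-0.805],
    [0,0,-0.92],
    [0,0,-1.035],
    [0,0,-1.15]
  ]
}}

```text
time: 1.23
position: [0.3313, -0.3328, 0.2802]
tool_rot: [2.377, 2.052, -0.001]
ft_force: [0.4, -0.2, 0.8]
grip_width: 1.002
grip_force: 0.0
```

```bash
python3 go.py 0 -105 280 0
```

```text
t 1.23 scn [  23.7 -436.7  280.2] lean -0.0 F [0.4 0.1 0.8] w 87.2 gf 0.0 q [ 1.11 -0.07 -0.36  1.8  -0.03  1.4   0.61]
[0.0, -105.0, 280.0, 0.0] xyz [312.3, 114.2, -0.1] dr [0.0, 0.002, -1.149]
```

{"name": "send_rows", "arguments": {
  "xyz": [
    [31,11,0],
    [62,23,0],
    [94,34,0],
    [125,46,0],
    [156,57,0],
    [187,69,0],
    [219,80,0],
    [250,91,0],
    [281,103,0],
    [312,114,0]
  ],
  "dr": [
    [0,0,-0.115],
    [0,0,-0.23],
    [0,0,-0.345],
    [0,0,-0.46],
    [0,0,-0.575],
    [0,0,-0.69],
    [0,0,-0.805],
    [0,0,-0.92],
    [0,0,-1.035],
    [0,0,-1.149]
  ]
}}

```text
time: 2.07
position: [0.4911, -0.0416, 0.2799]
tool_rot: [0.88, 3.014, -0.001]
ft_force: [0.5, -0.7, 0.2]
grip_width: 0.997
grip_force: 0.0
```

```bash
python3 go.py 0 -105 157.5 0
python3 - <<'E'
from h import *
p=np.load('p.npy'); st=get_state(); im=get_image('wrist')[:,:,::-1].copy(); cv2.imwrite('pics/w1raw.png',im)
for P in ([[55,-105,155.5],[-55,-105,155.5]],[[173,141,117.5],[173,-151,117.5],[-173,-151,117.5],[-173,141,117.5],[173,141,117.5]]):
    cv2.polylines(im,[wproj(st,s2w(p,P)).round().astype(int)],False,(0,255,0),1); print(wproj(st,s2w(p,P)).round(1).tolist())
sd=cv2.resize(cv2.convertScaleAbs(get_image('side')[60:360,160:460,::-1],alpha=1.4),(480,480))
cv2.imwrite('pics/w1.png',cv2.resize(np.hstack([im,sd]),(800,343)))
E
```

```text
t 2.07 scn [   1.7 -105.2  279.9] lean -0.0 F [ 0.8 -0.3  0.2] w 86.7 gf 0.0 q [ 0.75 -0.01 -0.71  1.75 -0.01  1.4   1.05]
[0.0, -105.0, 157.5, 0.0] xyz [1.8, 0.2, 122.4] dr [-0.0, 0.001, 0.0]
[[316.9, 301.1], [316.7, 160.8]]
[[530.4, 371.4], [272.7, 386.8], [261.2, 21.2], [571.4, 52.3], [530.4, 371.4]]
```

View pics/w1.png

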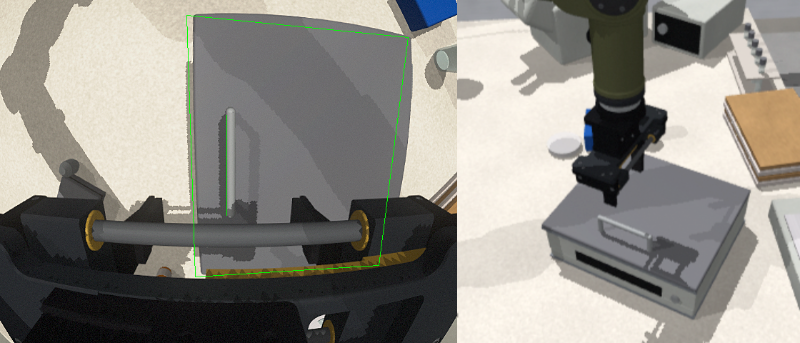

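Run:
```python
from h import *
im=cv2.imread('pics/w1raw.png')[200:480]
a=cv2.resize(cv2.convertScaleAbs(im,alpha=2.5,beta=20),(640,280))
sd=cv2.resize(cv2.convertScaleAbs(get_image('side')[85:195,215:325,::-1],alpha=3,beta=20),(300,300),interpolation=cv2.INTER_CUBIC)
tp=cv2.resize(cv2.convertScaleAbs(get_image('top')[180:320,280:420,::-1],alpha=3,beta=20),(300,300),interpolation=cv2.INTER_CUBIC)
b=np.hstack([sd,tp,np.zeros((300,40,3),np.uint8)]); cv2.imwrite('pics/grip.png',np.vstack([a,b]))
```

```text
(no output)
```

View pics/grip.png

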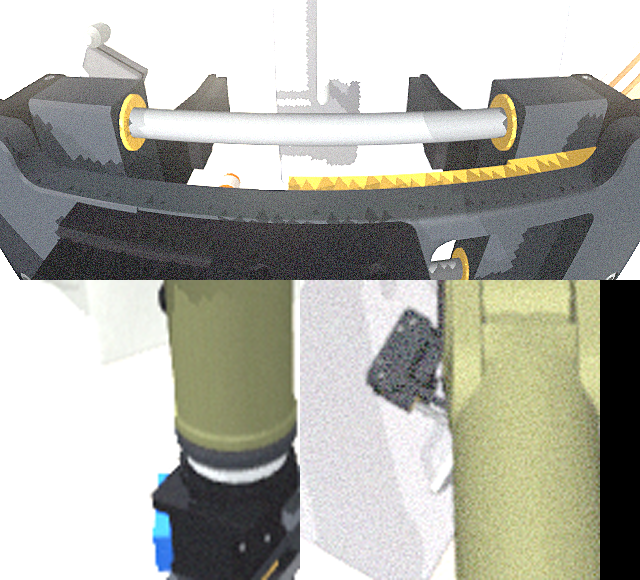

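Run:
```python
from h import *
im=cv2.cvtColor(cv2.imread('pics/w1raw.png'),cv2.COLOR_BGR2GRAY)
im=cv2.GaussianBlur(im,(1,9),0)
for r in (155,180,210,240,270,290): print(r,im[r,306:340].tolist())
print('colprofile',im[140:165,323].tolist())
for r in (60,130,200,250): print(r,im[r,255:285].tolist())
```

```text
155 [125, 126, 126, 126, 126, 125, 127, 127, 126, 104, 97, 119, 145, 159, 169, 176, 178, 180, 175, 163, 150, 146, 128, 111, 120, 124, 124, 122, 122, 122, 123, 124, 123, 123]
180 [94, 79, 81, 79, 81, 80, 82, 81, 79, 78, 85, 126, 143, 152, 160, 165, 169, 169, 165, 160, 151, 144, 129, 119, 123, 122, 124, 123, 124, 122, 122, 117, 117, 111]
210 [96, 82, 78, 81, 81, 79, 79, 80, 81, 79, 77, 121, 141, 152, 159, 165, 169, 166, 164, 159, 153, 145, 127, 108, 122, 125, 124, 122, 123, 124, 124, 122, 122, 123]
240 [101, 86, 80, 80, 80, 81, 80, 79, 81, 78, 72, 118, 140, 150, 159, 164, 166, 167, 164, 161, 154, 141, 125, 106, 119, 122, 124, 123, 121, 122, 123, 122, 123, 122]
270 [104, 84, 77, 79, 78, 79, 78, 80, 77, 77, 71, 115, 137, 150, 159, 163, 167, 164, 164, 159, 153, 142, 123, 106, 120, 122, 121, 122, 121, 119, 119, 122, 121, 123]
290 [93, 90, 84, 76, 75, 80, 77, 76, 78, 77, 65, 110, 133, 140, 145, 158, 165, 155, 117, 91, 89, 82, 76, 67, 63, 64, 64, 65, 64, 65, 65, 63, 64, 68]
colprofile [126, 126, 126, 126, 126, 126, 126, 125, 124, 125, 130, 140, 153, 165, 174, 180, 181, 179, 176, 174, 173, 173, 173, 172, 172]
60 [226, 225, 225, 228, 222, 220, 219, 221, 219, 219, 219, 220, 224, 227, 241, 86, 99, 112, 124, 131, 129, 128, 129, 131, 128, 127, 129, 129, 127, 127]
130 [231, 230, 230, 237, 223, 171, 145, 146, 146, 148, 147, 145, 148, 153, 155, 129, 87, 111, 122, 129, 132, 128, 130, 129, 131, 130, 128, 129, 130, 127]
200 [232, 229, 231, 232, 235, 234, 235, 175, 141, 147, 148, 147, 147, 148, 148, 152, 132, 103, 105, 115, 127, 129, 128, 128, 127, 129, 128, 128, 128, 127]
250 [231, 232, 230, 230, 230, 233, 232, 234, 232, 200, 140, 149, 150, 149, 147, 148, 150, 151, 124, 95, 109, 117, 124, 128, 127, 127, 126, 127, 126, 127]
```

```bash
python3 - <<'E'
from h import *
p=np.load('p.npy'); p[:2]=s2w(p,[-1,4,0])[0,:2]; np.save('p.npy',p); print(p)
E
python3 go.py 0 -105 158 0
```

```text
[ 5.47654956e-01  5.18707617e-02 -5.68414895e-01 -2.19272249e-05]
t 2.27 scn [   2.6 -110.1  279.5] lean -0.0 F [ 0.9 -0.7 -0.6] w 86.8 gf 0.0 q [ 0.75 -0.01 -0.71  1.75 -0.01  1.4   1.04]
[0.0, -105.0, 158.0, 0.0] xyz [2.6, 5.1, 121.5] dr [-0.0, -0.0, -0.004]
```

{"name": "send_rows", "arguments": {
  "xyz": [
    [2.5,5,15],
    [2.5,5,30],
    [2.5,5,45],
    [2.5,5,60],
    [2.5,5,75],
    [2.5,5,90],
    [2.5,5,105],
    [2.5,5,115],
    [2.5,5,121],
    [2.5,5,121]
  ],
  "dr": [
    [0,0,0],
    [0,0,0],
    [0,0,0],
    [0,0,0],
    [0,0,0],
    [0,0,0],
    [0,0,0],
    [0,0,0],
    [0,0,0],
    [0,0,0]
  ]
}}

```text
time: 3.1
position: [0.4902, -0.0385, 0.1574]
tool_rot: [-0.891, -3.01, 0.001]
ft_force: [0.0, 0.0, -0.6]
grip_width: 0.996
grip_force: 0.0
```

{"name": "send_rows", "arguments": {
  "xyz": [
    [0,0,0],
    [0,0,0],
    [0,0,0],
    [0,0,0],
    [0,0,0],
    [0,0,0],
    [0,0,0],
    [0,0,0],
    [0,0,0],
    [0,0,0]
  ],
  "dr": [
    [0,0,0],
    [0,0,0],
    [0,0,0],
    [0,0,0],
    [0,0,0],
    [0,0,0],
    [0,0,0],
    [0,0,0],
    [0,0,0],
    [0,0,0]
  ],
  "jaw": 5,
  "grip_force": 20
}}

```text
time: 3.93
position: [0.4911, -0.0375, 0.1585]
tool_rot: [-0.889, -3.013, 0.0]
ft_force: [-0.8, 0.5, -0.4]
grip_width: 0.324
grip_force: 0.0
```

```bash
python3 go.py 0 -105 158 0;  python3 - <<'E'
from h import *
a=cv2.convertScaleAbs(get_image('wrist')[:,:,::-1],alpha=1.8,beta=15)
cv2.imwrite('pics/w2.png',a)
E
```

```text
t 3.93 scn [   0.5 -105.8  158.5] lean -0.0 F [-0.9 -0.  -0.4] w 28.2 gf 0.0 q [ 0.72  0.09 -0.72  1.92  0.06  1.16  0.97]
[0.0, -105.0, 158.0, 0.0] xyz [0.5, 0.7, 0.5] dr [-0.0, -0.0, -0.005]
```

View pics/w2.png

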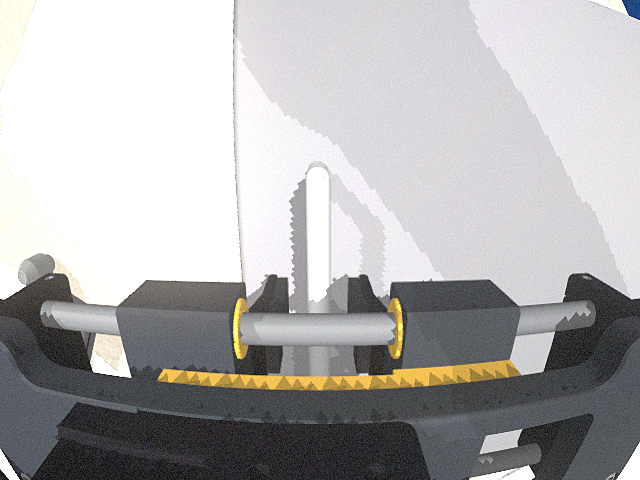

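```bash
cat > arc.py <<'E'
import sys,numpy as np
a0,a1=map(float,sys.argv[1:3])
def h(a): a=np.radians(a); return np.array([-245*np.cos(a)+50*np.sin(a), 245*np.sin(a)+50*np.cos(a)])
d=[h(a)-h(a0) for a in np.linspace(a0,a1,11)[1:]]
print([[0,round(v[0],1),round(-v[1],1)] for v in d])
E
python3 arc.py 0 15; python3 arc.py 15 30; python3 arc.py 30 44
```

```text
[[0, np.float64(1.4), np.float64(-6.4)], [0, np.float64(3.0), np.float64(-12.8)], [0, np.float64(4.7), np.float64(-19.1)], [0, np.float64(6.6), np.float64(-25.3)], [0, np.float64(8.6), np.float64(-31.6)], [0, np.float64(10.8), np.float64(-37.7)], [0, np.float64(13.2), np.float64(-43.8)], [0, np.float64(15.7), np.float64(-49.8)], [0, np.float64(18.4), np.float64(-55.8)], [0, np.float64(21.3), np.float64(-61.7)]]
[[0, np.float64(3.0), np.float64(-5.8)], [0, np.float64(6.2), np.float64(-11.6)], [0, np.float64(9.5), np.float64(-17.2)], [0, np.float64(12.9), np.float64(-22.8)], [0, np.float64(16.5), np.float64(-28.2)], [0, np.float64(20.2), np.float64(-33.6)], [0, np.float64(24.1), np.float64(-38.9)], [0, np.float64(28.1), np.float64(-44.1)], [0, np.float64(32.3), np.float64(-49.1)], [0, np.float64(36.5), np.float64(-54.1)]]
[[0, np.float64(4.1), np.float64(-4.5)], [0, np.float64(8.3), np.float64(-8.9)], [0, np.float64(12.6), np.float64(-13.3)], [0, np.float64(17.1), np.float64(-17.5)], [0, np.float64(21.6), np.float64(-21.6)], [0, np.float64(26.2), np.float64(-25.6)], [0, np.float64(31.0), np.float64(-29.4)], [0, np.float64(35.8), np.float64(-33.2)], [0, np.float64(40.7), np.float64(-36.8)], [0, np.float64(45.7), np.float64(-40.4)]]
```

{"name": "send_rows", "arguments": {
  "xyz": [
    [0,0,0],
    [0,0,0],
    [0,0,0],
    [0,0,0],
    [0,0,0],
    [0,0,0],
    [0,0,0],
    [0,0,0],
    [0,0,0],
    [0,0,0]
  ],
  "dr": [
    [0,0,0],
    [0,0,0],
    [0,0,0],
    [0,0,0],
    [0,0,0],
    [0,0,0],
    [0,0,0],
    [0,0,0],
    [0,0,0],
    [0,0,0]
  ]
}}

```text
time: 4.82
position: [0.4913, -0.0372, 0.1586]
tool_rot: [0.889, 3.013, 0.001]
ft_force: [1.5, 2.8, -1.9]
grip_width: 0.105
grip_force: 20.0
```

{"name": "send_rows", "arguments": {
  "xyz": [
    [0,1.4,-6.4],
    [0,3,-12.8],
    [0,4.7,-19.1],
    [0,6.6,-25.3],
    [0,8.6,-31.6],
    [0,10.8,-37.7],
    [0,13.2,-43.8],
    [0,15.7,-49.8],
    [0,18.4,-55.8],
    [0,21.3,-61.7]
  ],
  "dr": [
    [0,0,0],
    [0,0,0],
    [0,0,0],
    [0,0,0],
    [0,0,0],
    [0,0,0],
    [0,0,0],
    [0,0,0],
    [0,0,0],
    [0,0,0]
  ]
}}

```text
time: 5.65
position: [0.5025, -0.0195, 0.2206]
tool_rot: [-0.889, -3.013, 0.001]
ft_force: [2.3, 3.1, -4.2]
grip_width: 0.105
grip_force: 20.0
```

{"name": "send_rows", "arguments": {
  "xyz": [
    [0,3,-5.8],
    [0,6.2,-11.6],
    [0,9.5,-17.2],
    [0,12.9,-22.8],
    [0,16.5,-28.2],
    [0,20.2,-33.6],
    [0,24.1,-38.9],
    [0,28.1,-44.1],
    [0,32.3,-49.1],
    [0,36.5,-54.1]
  ],
  "dr": [
    [0,0,0],
    [0,0,0],
    [0,0,0],
    [0,0,0],
    [0,0,0],
    [0,0,0],
    [0,0,0],
    [0,0,0],
    [0,0,0],
    [0,0,0]
  ]
}}

```text
time: 6.48
position: [0.5216, 0.0104, 0.2748]
tool_rot: [-0.89, -3.011, 0.004]
ft_force: [-6.2, -0.7, -0.1]
grip_width: 0.107
grip_force: 20.0
```

{"name": "send_rows", "arguments": {
  "xyz": [
    [0,4.1,-4.5],
    [0,8.3,-8.9],
    [0,12.6,-13.3],
    [0,17.1,-17.5],
    [0,21.6,-21.6],
    [0,26.2,-25.6],
    [0,31,-29.4],
    [0,35.8,-33.2],
    [0,40.7,-36.8],
    [0,45.7,-40.4]
  ],
  "dr": [
    [0,0,0],
    [0,0,0],
    [0,0,0],
    [0,0,0],
    [0,0,0],
    [0,0,0],
    [0,0,0],
    [0,0,0],
    [0,0,0],
    [0,0,0]
  ]
}}

```text
time: 7.32
position: [0.5463, 0.0486, 0.3162]
tool_rot: [-0.89, -3.011, 0.005]
ft_force: [-8.3, -2.7, 4.5]
grip_width: 0.106
grip_force: 20.0
```

```bash
python3 go.py 0 0 450 0
python3 - <<'E'
from go import *
p=np.load('p.npy');st=get_state();h=here(st,p)[0]
from scipy.optimize import minimize_scalar
f=lambda a:np.hypot(140-245*np.cos(a)+50*np.sin(a)-h[1],105.5+245*np.sin(a)+50*np.cos(a)+2.5-h[2])
r=minimize_scalar(f,bounds=(0,1.2),method='bounded');print(np.degrees(r.x),r.fun)
E
```

```text
t 7.32 scn [  0.6  -3.5 316.2] lean -0.2 F [-5.6 -6.8  4.5] w 9.2 gf 20.0 q [ 0.59  0.14 -0.8   1.56  0.1   1.49  0.78]
[0.0, 0.0, 450.0, 0.0] xyz [0.7, 3.0, -133.8] dr [-0.004, -0.001, -0.006]
43.8856954139679 2.8163842093697427
```

{"name": "send_rows", "arguments": {
  "xyz": [
    [0,0,0],
    [0,0,0],
    [0,0,0],
    [0,0,0],
    [0,0,0],
    [0,0,0],
    [0,0,0],
    [0,0,0],
    [0,0,0],
    [0,0,0]
  ],
  "dr": [
    [0,0,0],
    [0,0,0],
    [0,0,0],
    [0,0,0],
    [0,0,0],
    [0,0,0],
    [0,0,0],
    [0,0,0],
    [0,0,0],
    [0,0,0]
  ],
  "jaw": 25
}}

```text
time: 8.15
position: [0.5473, 0.0494, 0.3147]
tool_rot: [0.889, 3.013, -0.0]
ft_force: [0.4, 0.2, 0.2]
grip_width: 0.287
grip_force: 0.0
```

{"name": "send_rows", "arguments": {
  "xyz": [
    [0,0,-5],
    [0,0,-12],
    [0,0,-20],
    [0,0,-30],
    [0,0,-42],
    [0,0,-56],
    [0,0,-70],
    [0,0,-85],
    [0,0,-100],
    [0,0,-115]
  ],
  "dr": [
    [0,0,0],
    [0,0,0],
    [0,0,0],
    [0,0,0],
    [0,0,0],
    [0,0,0],
    [0,0,0],
    [0,0,0],
    [0,0,0],
    [0,0,0]
  ]
}}

```text
time: 8.98
position: [0.5474, 0.0495, 0.4318]
tool_rot: [0.889, 3.012, 0.0]
ft_force: [0.1, -0.4, -0.6]
grip_width: 0.287
grip_force: 0.0
```

View pics/op.png

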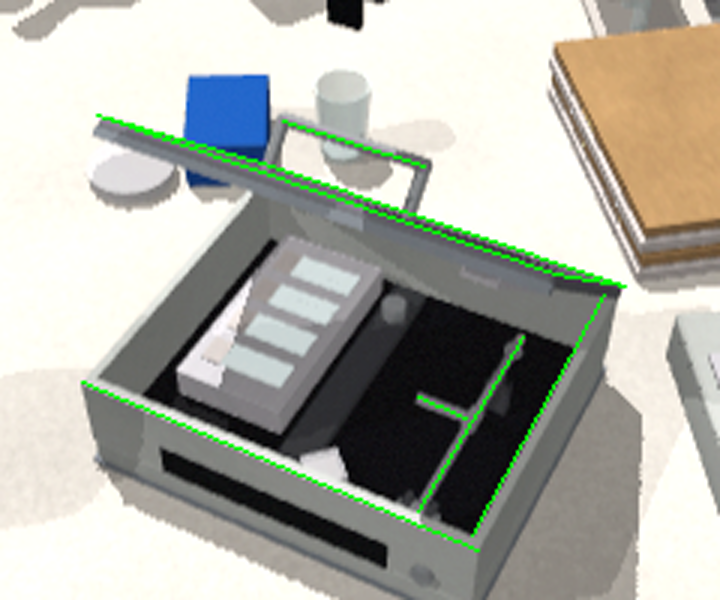

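```bash
sed -i 's/    B=np.array.*/    B=np.array([[0,c,s],[1,0,0],[0,s,-c]]).T  # columns tool x,y,z in scanner frame/' go.py
python3 - <<'E'
from go import *
p=np.load('p.npy');st=get_state()
x,r=goal(p,[87,-170,310],37); x0=st['position'];r0=R.from_rotvec(st['tool_rot'])
d=r0.inv().apply(x-x0)*1000; v=(r0.inv()*r).as_rotvec(); print(d.round(),v.round(3),np.degrees(np.linalg.norm(v)))
E
```

```text
[ -86. -169.  123.] [-0.498  0.507  1.508] 95.5290744824826
```

{"name": "send_rows", "arguments": {
  "xyz": [
    [-4,-12,0],
    [-9,-24,0],
    [-13,-36,0],
    [-17,-48,0],
    [-22,-60,0],
    [-26,-72,0],
    [-30,-84,0],
    [-34,-96,0],
    [-39,-108,0],
    [-43,-120,0]
  ],
  "dr": [
    [-0.025,0.025,0.076],
    [-0.05,0.051,0.151],
    [-0.075,0.076,0.226],
    [-0.1,0.101,0.302],
    [-0.125,0.127,0.377],
    [-0.149,0.152,0.452],
    [-0.174,0.177,0.528],
    [-0.199,0.203,0.603],
    [-0.224,0.228,0.679],
    [-0.249,0.254,0.754]
  ]
}}

```text
time: 9.92
position: [0.5181, -0.0755, 0.4294]
tool_rot: [-1.824, -2.303, -0.452]
ft_force: [1.0, -0.6, -0.8]
grip_width: 0.287
grip_force: 0.0
```

```bash
python3 go.py 87 -170 310 37
```

```text
t 9.92 scn [  43.6 -123.2  429.4] lean 18.5 F [ 1.2  0.  -0.8] w 24.9 gf 0.0 q [ 0.87  0.08 -0.59  1.42 -0.3   1.7   0.48]
[87.0, -170.0, 310.0, 37.0] xyz [-98.1, -17.5, 91.6] dr [-0.253, 0.254, 0.747]
```

{"name": "send_rows", "arguments": {
  "xyz": [
    [-14,-2,3],
    [-28,-4,10],
    [-42,-6,19],
    [-54,-8,30],
    [-66,-10,42],
    [-76,-12,54],
    [-84,-14,65],
    [-90,-15,75],
    [-95,-17,84],
    [-98,-17.5,91.5]
  ],
  "dr": [
    [-0.025,0.025,0.075],
    [-0.051,0.051,0.149],
    [-0.076,0.076,0.224],
    [-0.101,0.102,0.299],
    [-0.126,0.127,0.374],
    [-0.152,0.152,0.448],
    [-0.177,0.178,0.523],
    [-0.202,0.203,0.598],
    [-0.228,0.229,0.672],
    [-0.253,0.254,0.747]
  ],
  "jaw": 80
}}

```text
time: 10.75
position: [0.5294, -0.1383, 0.309]
tool_rot: [-2.386, -1.305, -0.797]
ft_force: [0.6, 0.2, -0.3]
grip_width: 0.898
grip_force: 0.0
```

```bash
python3 go.py 87.5 -140 235 37 87.5 -16 85 37
python3 - <<'E'
from h import *
p=np.load('p.npy'); st=get_state(); im=cv2.convertScaleAbs(get_image('wrist')[:,:,::-1],alpha=1.6,beta=10); cv2.imwrite('pics/w3raw.png',im)
for P in ([[61,-10,77],[105,-10,77]],[[110,-110,77],[110,90,77]],[[160,-130,105],[160,140,105]],[[170,-140,105],[-170,-140,105]]):
    q=wproj(st,s2w(p,P)); print(q.round(1).tolist()); cv2.polylines(im,[q.round().astype(int)],False,(0,255,0),1)
cv2.imwrite('pics/w3.png',im)
E
```

```text
t 10.75 scn [  87.  -170.1  309. ] lean 37.0 F [ 0.4  0.5 -0.3] w 78.1 gf 0.0 q [ 1.03  0.07 -0.45  1.75 -0.63  1.38  0.15]
[87.5, -140.0, 235.0, 37.0] xyz [-20.5, 0.6, 77.2] dr [-0.001, 0.0, -0.001]
[87.5, -16.0, 85.0, 37.0] xyz [-11.7, 0.7, 271.7] dr [-0.001, 0.0, -0.001]
[[295.5, 211.9], [333.1, 211.8]]
[[339.2, 295.8], [335.4, 142.6]]
[[390.6, 308.3], [373.0, 100.8]]
[[400.8, 317.8], [90.2, 309.5]]
```

View pics/w3.png

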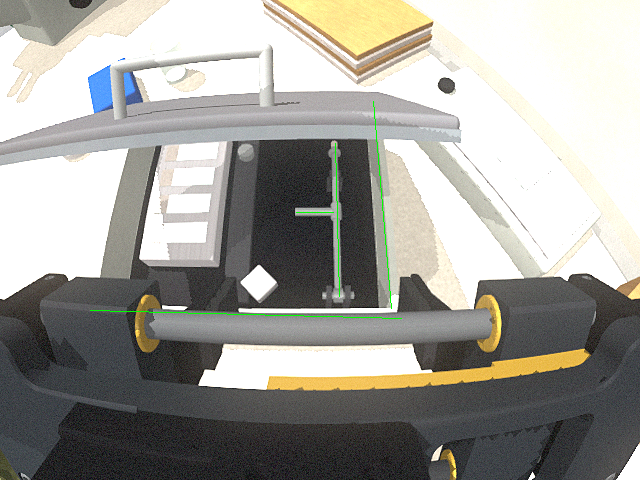

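{"name": "send_rows", "arguments": {
  "xyz": [
    [-10,0.7,10],
    [-20,0.7,25],
    [-20,0.7,45],
    [-20,0.7,68],
    [-20,0.7,92],
    [-20,0.7,116],
    [-20,0.7,140],
    [-20,0.7,160],
    [-20,0.7,180],
    [-20,0.7,200]
  ],
  "dr": [
    [0,0,0],
    [0,0,0],
    [0,0,0],
    [0,0,0],
    [0,0,0],
    [0,0,0],
    [0,0,0],
    [0,0,0],
    [0,0,0],
    [0,0,0]
  ]
}}

```text
time: 11.63
position: [0.5871, -0.049, 0.1379]
tool_rot: [-2.382, -1.319, -0.798]
ft_force: [0.2, -0.2, 0.6]
grip_width: 0.92
grip_force: 0.0
```

```bash
python3 go.py 87.5 -16 85 37
```

```text
t 11.63 scn [ 87.6 -63.8 137.9] lean 36.9 F [ 0.3 -0.1  0.6] w 80.0 gf 0.0 q [ 0.88  0.26 -0.54  1.93 -0.63  0.95  0.17]
[87.5, -16.0, 85.0, 37.0] xyz [6.4, 0.1, 71.0] dr [-0.002, 0.001, 0.008]
```

{"name": "send_rows", "arguments": {
  "xyz": [
    [1,0,8],
    [2,0,16],
    [3,0,24],
    [4,0,33],
    [5,0,42],
    [6,0,50],
    [6.4,0,57],
    [6.4,0,63],
    [6.4,0,68],
    [6.4,0,71]
  ],
  "dr": [
    [0,0,0.001],
    [0,0,0.002],
    [0,0,0.003],
    [0,0,0.004],
    [0,0,0.005],
    [0,0,0.006],
    [0,0,0.007],
    [0,0,0.008],
    [0,0,0.008],
    [0,0,0.008]
  ]
}}

```text
time: 12.47
position: [0.6121, -0.0093, 0.0853]
tool_rot: [-2.387, -1.303, -0.795]
ft_force: [0.0, 0.2, 0.2]
grip_width: 0.922
grip_force: 0.0
```

```bash
python3 go.py 87.5 -16 85 37;python3 - <<'E'
from h import *
p=np.load('p.npy'); st=get_state(); w=cv2.convertScaleAbs(get_image('wrist')[:,:,::-1],alpha=1.6,beta=10)
for P in ([[61,-10,77],[105,-10,77]],[[110,-110,77],[110,90,77]]):
    cv2.polylines(w,[wproj(st,s2w(p,P)).round().astype(int)],False,(0,255,0),1)
s=cv2.convertScaleAbs(get_image('side')[130:330,240:440,::-1],alpha=1.8,beta=10)
cv2.imwrite('pics/w4.png',np.hstack([cv2.resize(w,(480,360)),cv2.resize(s,(320,360)[:1]*2)[:360] if 0 else cv2.resize(s,(320,360))]))
E
```

```text
t 12.47 scn [ 87.2 -16.8  85.3] lean 36.9 F [-0.1  0.2  0.2] w 80.2 gf 0.0 q [ 0.8   0.36 -0.56  1.95 -0.62  0.8   0.14]
[87.5, -16.0, 85.0, 37.0] xyz [0.5, 0.3, 0.7] dr [-0.002, 0.001, -0.004]
```

View pics/w4.png

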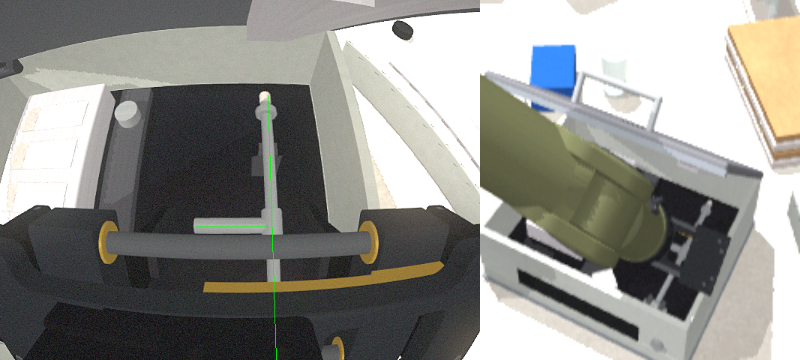

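{"name": "send_rows", "arguments": {
  "xyz": [
    [0.5,0.3,0.7],
    [0.5,0.3,0.7],
    [0.5,0.3,0.7],
    [0.5,0.3,0.7],
    [0.5,0.3,0.7],
    [0.5,0.3,0.7],
    [0.5,0.3,0.7],
    [0.5,0.3,0.7],
    [0.5,0.3,0.7],
    [0.5,0.3,0.7]
  ],
  "dr": [
    [0,0,0],
    [0,0,0],
    [0,0,0],
    [0,0,0],
    [0,0,0],
    [0,0,0],
    [0,0,0],
    [0,0,0],
    [0,0,0],
    [0,0,0]
  ],
  "jaw": 40,
  "grip_force": 35
}}

```text
time: 13.4
position: [0.6115, -0.0083, 0.0854]
tool_rot: [-2.385, -1.304, -0.792]
ft_force: [-4.7, -0.5, 3.6]
grip_width: 0.582
grip_force: 35.0
```

```bash
python3 go.py 87.5 -16 85 37
```

```text
t 13.4 scn [ 86.2 -16.4  85.4] lean 36.9 F [-3.7 -2.9  3.6] w 50.7 gf 35.0 q [ 0.8   0.36 -0.56  1.95 -0.62  0.8   0.14]
[87.5, -16.0, 85.0, 37.0] xyz [0.0, 1.3, 0.6] dr [-0.005, 0.001, -0.003]
```

```bash
cat > sw.py <<'E'
import sys
from go import *
a=list(map(float,sys.argv[1:])); p=np.load('p.npy'); st=get_state(); rep(st,p); h=here(st,p)
x=h[0][0]
def phi_now():
    l=np.radians(h[1]); b=h[0][1:]+10*np.array([np.sin(l),-np.cos(l)])-[-110,77]; return np.degrees(np.arctan2(b[1],b[0])),np.hypot(*b)
print('phi,r of nominal bar point',np.round(phi_now(),1))
def tgt(phi,rad=100):
    l=37+0.4*phi; f=np.radians(phi); L=np.radians(l)
    return [x,-110+rad*np.cos(f)-10*np.sin(L),77+rad*np.sin(f)+10*np.cos(L)],l
X=[];D=[]
if a:
  for phi in np.linspace(a[0],a[1],11)[1:]:
    P,l=tgt(phi,a[2] if len(a)>2 else 100); d,r=delta(st,p,P,l); X.append([round(float(v),1) for v in d]); D.append([0,round(float(r[1]),3),0])
  print(X);print(D)
E
python3 sw.py 0 16
```

```text
t 13.4 scn [ 86.2 -16.4  85.4] lean 36.9 F [-3.7 -2.9  3.6] w 50.7 gf 35.0 q [ 0.8   0.36 -0.56  1.95 -0.62  0.8   0.14]
phi,r of nominal bar point [ 0.3 99.7]
[[1.5, -0.0, -1.7], [3.0, -0.0, -4.0], [4.4, -0.0, -6.3], [5.7, -0.1, -8.7], [7.0, -0.1, -11.1], [8.2, -0.1, -13.6], [9.4, -0.1, -16.1], [10.4, -0.1, -18.6], [11.4, -0.1, -21.1], [12.3, -0.2, -23.7]]
[[0, 0.012, 0], [0, 0.023, 0], [0, 0.035, 0], [0, 0.046, 0], [0, 0.057, 0], [0, 0.068, 0], [0, 0.079, 0], [0, 0.091, 0], [0, 0.102, 0], [0, 0.113, 0]]
```

{"name": "send_rows", "arguments": {
  "xyz": [
    [1.5,0,-1.7],
    [3,0,-4],
    [4.4,0,-6.3],
    [5.7,0,-8.7],
    [7,0,-11.1],
    [8.2,0,-13.6],
    [9.4,0,-16.1],
    [10.4,0,-18.6],
    [11.4,0,-21.1],
    [12.3,0,-23.7]
  ],
  "dr": [
    [0,0.012,0],
    [0,0.023,0],
    [0,0.035,0],
    [0,0.046,0],
    [0,0.057,0],
    [0,0.068,0],
    [0,0.079,0],
    [0,0.091,0],
    [0,0.102,0],
    [0,0.113,0]
  ]
}}

```text
time: 14.23
position: [0.6091, -0.012, 0.1112]
tool_rot: [-2.304, -1.258, -0.914]
ft_force: [-5.1, 1.3, -4.8]
grip_width: 0.585
grip_force: 35.0
```

```bash
python3 sw.py 16 25
python3 - <<'E'
from h import *
# tip visibility by wrist: print projected tip/bar for rod angle hypotheses & save
p=np.load('p.npy'); st=get_state(); im=get_image('wrist')[:,:,::-1]; cv2.imwrite('pics/w5.png',im)
for a in (0,8,12,16,20):
    a=np.radians(a); print(wproj(st,s2w(p,[[110,-110+189*np.cos(a),77+189*np.sin(a)]])).round(1))
g=cv2.cvtColor(im,cv2.COLOR_BGR2GRAY); print([ (int(r),g[r,330:390:4].tolist()) for r in range(20,300,20)])
E
```

```text
t 14.23 scn [ 86.1 -20.8 111.2] lean 43.5 F [-5.  -1.7 -4.8] w 50.9 gf 35.0 q [ 0.9   0.35 -0.6   1.96 -0.75  0.86  0.28]
phi,r of nominal bar point [15.7 99.8]
[[1.1, -0.0, -1.8], [1.8, -0.0, -3.2], [2.4, -0.0, -4.7], [2.9, -0.0, -6.1], [3.5, -0.0, -7.5], [4.0, -0.1, -9.0], [4.6, -0.1, -10.4], [5.1, -0.1, -11.9], [5.5, -0.1, -13.4], [6.0, -0.1, -14.9]]
[[0, 0.005, 0], [0, 0.012, 0], [0, 0.018, 0], [0, 0.024, 0], [0, 0.03, 0], [0, 0.037, 0], [0, 0.043, 0], [0, 0.049, 0], [0, 0.056, 0], [0, 0.062, 0]]
[[354.8 177.2]]
[[358.3 152.5]]
[[360.4 140.3]]
[[362.9 128.2]]
[[365.8 116.2]]
[(20, [50, 57, 50, 53, 63, 95, 92, 97, 96, 97, 91, 94, 102, 153, 142]), (40, [56, 55, 53, 94, 94, 93, 92, 94, 95, 97, 98, 93, 96, 96, 92]), (60, [53, 54, 90, 97, 97, 95, 96, 94, 95, 94, 90, 96, 95, 100, 106]), (80, [99, 96, 94, 94, 96, 96, 96, 98, 91, 96, 97, 100, 96, 97, 96]), (100, [100, 101, 97, 100, 99, 99, 101, 100, 102, 97, 99, 99, 110, 105, 110]), (120, [109, 108, 105, 106, 108, 95, 123, 128, 121, 105, 110, 105, 110, 112, 109]), (140, [101, 106, 110, 110, 90, 85, 79, 89, 82, 76, 80, 100, 110, 107, 108]), (160, [24, 17, 24, 20, 26, 24, 95, 95, 99, 97, 25, 26, 20, 15, 17]), (180, [24, 23, 23, 23, 30, 27, 90, 96, 102, 93, 26, 27, 33, 27, 25]), (200, [24, 18, 16, 13, 36, 13, 87, 91, 100, 95, 39, 27, 25, 24, 18]), (220, [21, 18, 29, 18, 49, 52, 55, 91, 98, 101, 80, 20, 22, 18, 23]), (240, [26, 24, 45, 41, 38, 42, 34, 88, 100, 99, 95, 24, 28, 29, 20]), (260, [13, 26, 18, 19, 17, 12, 11, 88, 98, 100, 97, 9, 20, 25, 19]), (280, [22, 26, 3, 24, 17, 29, 77, 93, 94, 101, 98, 102, 27, 16, 19])]
```

{"name": "send_rows", "arguments": {
  "xyz": [
    [1.1,0,-1.8],
    [1.8,0,-3.2],
    [2.4,0,-4.7],
    [2.9,0,-6.1],
    [3.5,0,-7.5],
    [4,0,-9],
    [4.6,0,-10.4],
    [5.1,0,-11.9],
    [5.5,0,-13.4],
    [6,0,-14.9]
  ],
  "dr": [
    [0,0.005,0],
    [0,0.012,0],
    [0,0.018,0],
    [0,0.024,0],
    [0,0.03,0],
    [0,0.037,0],
    [0,0.043,0],
    [0,0.049,0],
    [0,0.056,0],
    [0,0.062,0]
  ]
}}

```text
time: 15.12
position: [0.6061, -0.0166, 0.125]
tool_rot: [-2.259, -1.233, -0.977]
ft_force: [1.0, 6.2, -12.6]
grip_width: 0.592
grip_force: 35.0
```

```bash
cat > look.py <<'E'
from go import *
import sys
p=np.load('p.npy'); st=get_state(); n=sys.argv[1]
w=get_image('wrist')[:,:,::-1].copy(); s=get_image('side')[:,:,::-1].copy(); cv2.imwrite(f'pics/w_{n}.png',w); cv2.imwrite(f'pics/s_{n}.png',s)
# rod angle: correlate the collar's dark/wide pattern: mean |gray| contrast between collar flank strip and further out, per angle
g=cv2.GaussianBlur(cv2.cvtColor(w,cv2.COLOR_BGR2GRAY),(3,3),0).astype(float)
def samp(P): q=wproj(st,s2w(p,P)).astype(np.float32); return cv2.remap(g.astype(np.float32),q[:,0].reshape(1,-1),q[:,1].reshape(1,-1),1)[0]
res=[]
for a in np.arange(5,60,1.):
    f=np.radians(a); pt=lambda r,x:[110+x,-110+r*np.cos(f),77+r*np.sin(f)]
    S=lambda x:samp([pt(r,x) for r in np.arange(170,200,1.)])
    fl=(S(-6.5)+S(6.5))/2; out=(S(-11)+S(11))/2
    res.append((abs(fl-out)[10:19].mean()-abs(fl-out)[:6].mean()-abs(fl-out)[22:].mean(),a))
print('rod angle cands',sorted(res)[-4:])
# cover angle from side image: edge strength of the free edge (top edge line)
gs=cv2.GaussianBlur(cv2.cvtColor(s,cv2.COLOR_BGR2GRAY),(3,3),0).astype(np.float32)
def cov(a,P):
    P=np.atleast_2d(P).astype(float);a=np.radians(a);c,t=np.cos(a),np.sin(a)
    return np.c_[P[:,0],140+P[:,1]*c+P[:,2]*t,105.5-P[:,1]*t+P[:,2]*c]
H=np.c_[np.linspace(-45,45,40),np.full(40,-245),np.full(40,50)]
r=[]
for a in np.arange(40,56,.25):
    q=proj('side',s2w(p,cov(a,H))).astype(np.float32); v=lambda d:cv2.remap(gs,q[:,0].reshape(1,-1),(q[:,1]+d).reshape(1,-1),1)[0]
    r.append((float(np.median((v(-4)+v(4))/2-v(0))),a))
print('cover cands',[(round(x,1),b) for x,b in sorted(r)[-5:]])
E
python3 sw.py 25 33; python3 look.py a
```

```text
t 15.12 scn [ 86.1 -26.2 125. ] lean 46.9 F [ -2.5   5.7 -12.6] w 51.5 gf 35.0 q [ 0.96  0.35 -0.62  1.97 -0.81  0.89  0.35]
phi,r of nominal bar point [ 24.3 100. ]
[[0.9, -0.0, -2.4], [1.4, -0.0, -3.7], [1.8, -0.0, -5.0], [2.2, -0.0, -6.3], [2.6, -0.0, -7.6], [3.0, -0.0, -9.0], [3.3, -0.0, -10.3], [3.6, -0.1, -11.6], [3.9, -0.1, -13.0], [4.2, -0.1, -14.3]]
[[0, 0.007, 0], [0, 0.012, 0], [0, 0.018, 0], [0, 0.023, 0], [0, 0.029, 0], [0, 0.035, 0], [0, 0.04, 0], [0, 0.046, 0], [0, 0.051, 0], [0, 0.057, 0]]
rod angle cands [(np.float32(6.764988), np.float64(37.0)), (np.float32(6.9960804), np.float64(20.0)), (np.float32(7.1088595), np.float64(36.0)), (np.float32(10.135689), np.float64(56.0))]
cover cands [(34.4, np.float64(47.0)), (44.1, np.float64(46.0)), (46.4, np.float64(46.75)), (53.4, np.float64(46.25)), (53.5, np.float64(46.5))]
```

{"name": "send_rows", "arguments": {
  "xyz": [
    [0.9,0,-2.4],
    [1.4,0,-3.7],
    [1.8,0,-5],
    [2.2,0,-6.3],
    [2.6,0,-7.6],
    [3,0,-9],
    [3.3,0,-10.3],
    [3.6,0,-11.6],
    [3.9,0,-13],
    [4.2,0,-14.3]
  ],
  "dr": [
    [0,0.007,0],
    [0,0.012,0],
    [0,0.018,0],
    [0,0.023,0],
    [0,0.029,0],
    [0,0.035,0],
    [0,0.04,0],
    [0,0.046,0],
    [0,0.051,0],
    [0,0.057,0]
  ],
  "grip_force": 50
}}

```text
time: 16.05
position: [0.602, -0.0232, 0.1387]
tool_rot: [-2.214, -1.21, -1.034]
ft_force: [-3.2, 5.1, -10.8]
grip_width: 0.58
grip_force: 50.0
```

```bash
python3 sw.py 33 41; python3 look.py b
```

```text
t 16.05 scn [ 86.2 -34.  138.7] lean 50.2 F [ -5.4   2.5 -10.8] w 50.4 gf 50.0 q [ 1.01  0.36 -0.62  1.97 -0.86  0.94  0.41]
phi,r of nominal bar point [ 33.5 100.3]
[[-0.1, -0.0, -0.6], [0.2, -0.0, -2.0], [0.5, -0.0, -3.3], [0.8, -0.0, -4.7], [1.1, -0.0, -6.0], [1.3, -0.0, -7.4], [1.5, -0.0, -8.8], [1.8, -0.0, -10.1], [2.0, -0.0, -11.5], [2.1, -0.1, -12.9]]
[[0, 0.005, 0], [0, 0.011, 0], [0, 0.017, 0], [0, 0.022, 0], [0, 0.028, 0], [0, 0.033, 0], [0, 0.039, 0], [0, 0.044, 0], [0, 0.05, 0], [0, 0.056, 0]]
rod angle cands [(np.float32(-0.057743073), np.float64(58.0)), (np.float32(0.2114191), np.float64(43.0)), (np.float32(4.7317314), np.float64(59.0)), (np.float32(14.28127), np.float64(57.0))]
cover cands [(38.5, np.float64(51.0)), (48.0, np.float64(50.0)), (51.1, np.float64(50.75)), (57.3, np.float64(50.5)), (58.2, np.float64(50.25))]
```

Run:
```python
import numpy as np
from scipy.optimize import brentq
for f in range(16,66,3):
    t=np.radians(f); C=np.array([-110+196*np.cos(t)-140,77+196*np.sin(t)-105.5])
    g=lambda a:(C@[np.sin(a),np.cos(a)])+14+4   # height of tip centre above underside plane = -18
    a=brentq(g,0.1,1.3); s=-(C@[np.cos(a),-np.sin(a)]); print(f,round(np.degrees(a),1),round(s))
```

```text
16 38.2 64
19 42.8 71
22 46.1 80
25 48.4 89
28 49.9 98
31 50.9 108
34 51.5 118
37 51.7 128
40 51.7 138
43 51.5 149
46 51.1 159
49 50.6 169
52 50.0 180
55 49.2 190
58 48.4 200
61 47.6 210
64 46.7 220
```

{"name": "send_rows", "arguments": {
  "xyz": [
    [0,0,-1],
    [0.2,0,-2],
    [0.5,0,-3.3],
    [0.8,0,-4.7],
    [1.1,0,-6],
    [1.3,0,-7.4],
    [1.5,0,-8.8],
    [1.8,0,-10.1],
    [2,0,-11.5],
    [2.1,0,-12.9]
  ],
  "dr": [
    [0,0.005,0],
    [0,0.011,0],
    [0,0.017,0],
    [0,0.022,0],
    [0,0.028,0],
    [0,0.033,0],
    [0,0.039,0],
    [0,0.044,0],
    [0,0.05,0],
    [0,0.056,0]
  ]
}}

```text
time: 16.98
position: [0.5976, -0.0302, 0.1491]
tool_rot: [-2.17, -1.186, -1.089]
ft_force: [-3.5, 5.4, -8.3]
grip_width: 0.58
grip_force: 50.0
```

```bash
python3 sw.py 41 47; python3 look.py c
```

```text
t 16.98 scn [ 86.3 -42.2 149.1] lean 53.5 F [-5.9  2.7 -8.3] w 50.5 gf 50.0 q [ 1.05  0.36 -0.63  1.98 -0.91  0.98  0.47]
phi,r of nominal bar point [ 41.1 100.6]
[[-0.4, -0.0, -1.0], [-0.3, -0.0, -2.0], [-0.1, -0.0, -3.0], [0.0, -0.0, -4.1], [0.2, -0.0, -5.1], [0.3, -0.0, -6.1], [0.4, -0.0, -7.2], [0.5, -0.0, -8.2], [0.6, -0.0, -9.2], [0.7, -0.0, -10.3]]
[[0, 0.003, 0], [0, 0.007, 0], [0, 0.012, 0], [0, 0.016, 0], [0, 0.02, 0], [0, 0.024, 0], [0, 0.028, 0], [0, 0.033, 0], [0, 0.037, 0], [0, 0.041, 0]]
rod angle cands [(np.float32(-2.1286554), np.float64(13.0)), (np.float32(-1.9803591), np.float64(53.0)), (np.float32(-1.8262532), np.float64(12.0)), (np.float32(-0.4934826), np.float64(18.0))]
cover cands [(43.7, np.float64(50.5)), (45.6, np.float64(51.5)), (55.0, np.float64(50.75)), (55.6, np.float64(51.25)), (60.2, np.float64(51.0))]
```

{"name": "send_rows", "arguments": {
  "xyz": [
    [-0.4,0,-1],
    [-0.3,0,-2],
    [-0.1,0,-3],
    [0,0,-4.1],
    [0.2,0,-5.1],
    [0.3,0,-6.1],
    [0.4,0,-7.2],
    [0.5,0,-8.2],
    [0.6,0,-9.2],
    [0.7,0,-10.3]
  ],
  "dr": [
    [0,0.003,0],
    [0,0.007,0],
    [0,0.012,0],
    [0,0.016,0],
    [0,0.02,0],
    [0,0.024,0],
    [0,0.028,0],
    [0,0.033,0],
    [0,0.037,0],
    [0,0.041,0]
  ]
}}

```text
time: 17.92
position: [0.5937, -0.0364, 0.1564]
tool_rot: [-2.136, -1.169, -1.129]
ft_force: [-4.0, 5.8, -6.3]
grip_width: 0.579
grip_force: 50.0
```

```bash
python3 sw.py 47 52; python3 look.py d
python3 - <<'E'
from h import *
p=np.load('p.npy');st=get_state()
def q(a,r,x=0):
    a=np.radians(a);return wproj(st,s2w(p,[[110+x,-110+r*np.cos(a),77+r*np.sin(a)]]))[0].round(0)
for a in (38,42,46,50): print(a,q(a,182),q(a,130),q(a,196))
E
```

```text
t 17.92 scn [ 86.3 -49.6 156.4] lean 55.8 F [-6.5  2.8 -6.3] w 50.4 gf 50.0 q [ 1.08  0.37 -0.63  1.98 -0.94  1.02  0.51]
phi,r of nominal bar point [ 47.  100.8]
[[-0.7, -0.0, -0.9], [-0.6, -0.0, -1.8], [-0.5, -0.0, -2.6], [-0.4, -0.0, -3.5], [-0.4, -0.0, -4.4], [-0.3, -0.0, -5.2], [-0.2, -0.0, -6.1], [-0.2, -0.0, -7.0], [-0.2, -0.0, -7.8], [-0.1, -0.0, -8.7]]
[[0, 0.003, 0], [0, 0.006, 0], [0, 0.01, 0], [0, 0.013, 0], [0, 0.017, 0], [0, 0.02, 0], [0, 0.024, 0], [0, 0.027, 0], [0, 0.031, 0], [0, 0.034, 0]]
rod angle cands [(np.float32(-0.026238441), np.float64(42.0)), (np.float32(0.4008789), np.float64(6.0)), (np.float32(0.40757942), np.float64(5.0)), (np.float32(1.3693304), np.float64(24.0))]
cover cands [(41.9, np.float64(50.0)), (45.1, np.float64(51.0)), (56.2, np.float64(50.25)), (56.4, np.float64(50.75)), (60.1, np.float64(50.5))]
38 [363. 139.] [364. 239.] [362. 114.]
42 [366. 132.] [367. 239.] [365. 105.]
46 [369. 126.] [369. 240.] [368.  97.]
50 [373. 121.] [372. 243.] [372.  89.]
```

{"name": "send_rows", "arguments": {
  "xyz": [
    [-0.7,0,-0.9],
    [-0.6,0,-1.8],
    [-0.5,0,-2.6],
    [-0.4,0,-3.5],
    [-0.4,0,-4.4],
    [-0.3,0,-5.2],
    [-0.2,0,-6.1],
    [-0.2,0,-7],
    [-0.2,0,-7.8],
    [-0.1,0,-8.7]
  ],
  "dr": [
    [0,0.003,0],
    [0,0.006,0],
    [0,0.01,0],
    [0,0.013,0],
    [0,0.017,0],
    [0,0.02,0],
    [0,0.024,0],
    [0,0.027,0],
    [0,0.031,0],
    [0,0.034,0]
  ]
}}

```text
time: 18.85
position: [0.5901, -0.0421, 0.1618]
tool_rot: [-2.107, -1.154, -1.162]
ft_force: [-3.4, 7.8, -4.5]
grip_width: 0.581
grip_force: 50.0
```

```bash
python3 sw.py 52 55; python3 look.py e
```

```text
t 18.85 scn [ 86.4 -56.3 161.8] lean 57.9 F [-7.   4.7 -4.5] w 50.5 gf 50.0 q [ 1.11  0.38 -0.63  1.98 -0.96  1.04  0.54]
phi,r of nominal bar point [ 52.  100.9]
[[-0.8, -0.0, -0.7], [-0.8, -0.0, -1.2], [-0.7, -0.0, -1.7], [-0.7, -0.0, -2.2], [-0.7, -0.0, -2.7], [-0.7, -0.0, -3.3], [-0.7, -0.0, -3.8], [-0.7, -0.0, -4.3], [-0.7, -0.0, -4.8], [-0.6, -0.0, -5.4]]
[[0, 0.001, 0], [0, 0.003, 0], [0, 0.005, 0], [0, 0.007, 0], [0, 0.01, 0], [0, 0.012, 0], [0, 0.014, 0], [0, 0.016, 0], [0, 0.018, 0], [0, 0.02, 0]]
rod angle cands [(np.float32(1.4942083), np.float64(48.0)), (np.float32(1.9321556), np.float64(47.0)), (np.float32(2.0016556), np.float64(37.0)), (np.float32(2.3567038), np.float64(38.0))]
cover cands [(40.9, np.float64(50.25)), (44.9, np.float64(49.25)), (52.1, np.float64(50.0)), (56.5, np.float64(49.5)), (59.0, np.float64(49.75))]
```

{"name": "send_rows", "arguments": {
  "xyz": [
    [0,0,-0.6],
    [0,0,-1.1],
    [0,0,-1.6],
    [0,0,-2.1],
    [0,0,-2.6],
    [0,0,-3.1],
    [0,0,-3.6],
    [0,0,-4],
    [0,0,-4],
    [0,0,-4]
  ],
  "dr": [
    [0,0.001,0],
    [0,0.003,0],
    [0,0.005,0],
    [0,0.007,0],
    [0,0.01,0],
    [0,0.012,0],
    [0,0.014,0],
    [0,0.015,0],
    [0,0.015,0],
    [0,0.015,0]
  ]
}}

```text
time: 19.78
position: [0.5883, -0.045, 0.1642]
tool_rot: [-2.095, -1.147, -1.176]
ft_force: [-6.6, 5.8, -1.8]
grip_width: 0.581
grip_force: 50.0
```

```bash
python3 sw.py 54.5 57 101; python3 look.py f
```

```text
t 19.78 scn [ 86.4 -59.8 164.2] lean 58.7 F [-8.7  1.3 -1.8] w 50.5 gf 50.0 q [ 1.12  0.39 -0.63  1.98 -0.97  1.06  0.55]
phi,r of nominal bar point [ 54.4 100.9]
[[0.1, -0.0, -0.6], [0.1, -0.0, -1.0], [0.1, -0.0, -1.5], [0.1, -0.0, -1.9], [0.1, -0.0, -2.4], [0.1, -0.0, -2.8], [0.1, -0.0, -3.2], [0.1, -0.0, -3.7], [0.1, -0.0, -4.1], [0.1, -0.0, -4.6]]
[[0, 0.003, 0], [0, 0.005, 0], [0, 0.006, 0], [0, 0.008, 0], [0, 0.01, 0], [0, 0.012, 0], [0, 0.013, 0], [0, 0.015, 0], [0, 0.017, 0], [0, 0.019, 0]]
rod angle cands [(np.float32(3.4224443), np.float64(47.0)), (np.float32(4.40467), np.float64(50.0)), (np.float32(4.4533215), np.float64(48.0)), (np.float32(5.5225077), np.float64(49.0))]
cover cands [(35.9, np.float64(48.5)), (46.9, np.float64(49.5)), (47.9, np.float64(48.75)), (56.1, np.float64(49.25)), (56.7, np.float64(49.0))]
```

{"name": "send_rows", "arguments": {
  "xyz": [
    [0,0,-0.4],
    [0,0,-0.8],
    [0,0,-1.2],
    [0,0,-1.6],
    [0,0,-2],
    [0,0,-2],
    [0,0,-2],
    [0,0,-2],
    [0,0,-2],
    [0,0,-2]
  ],
  "dr": [
    [0,0.002,0],
    [0,0.004,0],
    [0,0.006,0],
    [0,0.008,0],
    [0,0.008,0],
    [0,0.008,0],
    [0,0.008,0],
    [0,0.008,0],
    [0,0.008,0],
    [0,0.008,0]
  ]
}}

```text
time: 20.72
position: [0.5873, -0.0465, 0.1654]
tool_rot: [-2.088, -1.144, -1.183]
ft_force: [-6.7, 6.2, -2.0]
grip_width: 0.581
grip_force: 50.0
```

```bash
python3 sw.py 55.5 57 101; python3 look.py g
```

```text
t 20.72 scn [ 86.4 -61.5 165.4] lean 59.2 F [-9.   1.7 -2. ] w 50.5 gf 50.0 q [ 1.12  0.39 -0.63  1.98 -0.97  1.06  0.56]
phi,r of nominal bar point [ 55.6 101. ]
[[0.0, -0.0, -0.1], [0.0, -0.0, -0.4], [0.1, -0.0, -0.6], [0.1, -0.0, -0.9], [0.1, -0.0, -1.2], [0.1, -0.0, -1.4], [0.1, -0.0, -1.7], [0.1, -0.0, -2.0], [0.1, -0.0, -2.2], [0.1, -0.0, -2.5]]
[[0, 0.001, 0], [0, 0.002, 0], [0, 0.003, 0], [0, 0.004, 0], [0, 0.005, 0], [0, 0.006, 0], [0, 0.007, 0], [0, 0.009, 0], [0, 0.01, 0], [0, 0.011, 0]]
rod angle cands [(np.float32(17.177727), np.float64(53.0)), (np.float32(18.154385), np.float64(56.0)), (np.float32(19.951761), np.float64(54.0)), (np.float32(20.263292), np.float64(55.0))]
cover cands [(39.5, np.float64(46.5)), (41.0, np.float64(45.5)), (51.2, np.float64(46.25)), (51.8, np.float64(45.75)), (57.1, np.float64(46.0))]
```

{"name": "send_rows", "arguments": {
  "xyz": [
    [0,-0.2,0],
    [0,-0.4,0],
    [0,-0.6,0],
    [0,-0.8,0],
    [0,-1,0],
    [0,-1,0],
    [0,-1,0],
    [0,-1,0],
    [0,-1,0],
    [0,-1,0]
  ],
  "dr": [
    [0,0,0],
    [0,0,0],
    [0,0,0],
    [0,0,0],
    [0,0,0],
    [0,0,0],
    [0,0,0],
    [0,0,0],
    [0,0,0],
    [0,0,0]
  ],
  "grip_force": 15
}}

```text
time: 21.65
position: [0.5869, -0.0471, 0.1656]
tool_rot: [-2.09, -1.145, -1.184]
ft_force: [-6.6, 3.4, -0.0]
grip_width: 0.588
grip_force: 15.0
```

{"name": "send_rows", "arguments": {
  "xyz": [
    [0,0,0],
    [0,0,0],
    [0,0,0],
    [0,0,0],
    [0,0,0],
    [0,0,0],
    [0,0,0],
    [0,0,0],
    [0,0,0],
    [0,0,0]
  ],
  "dr": [
    [0,0,0],
    [0,0,0],
    [0,0,0],
    [0,0,0],
    [0,0,0],
    [0,0,0],
    [0,0,0],
    [0,0,0],
    [0,0,0],
    [0,0,0]
  ],
  "jaw": 78
}}

```text
time: 22.48
position: [0.5871, -0.0481, 0.1643]
tool_rot: [-2.093, -1.141, -1.183]
ft_force: [0.2, 1.1, -0.2]
grip_width: 0.902
grip_force: 0.0
```

```bash
python3 sw.py; python3 look.py h
```

```text
t 22.48 scn [ 87.  -63.  164.3] lean 59.1 F [-0.4  1.  -0.2] w 78.5 gf 0.0 q [ 1.13  0.39 -0.63  1.98 -0.97  1.06  0.56]
phi,r of nominal bar point [55.9 99.1]
rod angle cands [(np.float32(20.294346), np.float64(57.0)), (np.float32(21.982443), np.float64(54.0)), (np.float32(22.462835), np.float64(56.0)), (np.float32(22.97703), np.float64(55.0))]
cover cands [(38.1, np.float64(45.75)), (41.5, np.float64(44.75)), (48.6, np.float64(45.5)), (51.3, np.float64(45.0)), (53.4, np.float64(45.25))]
```

{"name": "send_rows", "arguments": {
  "xyz": [
    [0,0,-5],
    [0,0,-12],
    [0,0,-22],
    [0,0,-34],
    [0,0,-48],
    [0,0,-64],
    [0,0,-82],
    [0,0,-102],
    [0,0,-124],
    [0,0,-146]
  ],
  "dr": [
    [0,0,0],
    [0,0,0],
    [0,0,0],
    [0,0,0],
    [0,0,0],
    [0,0,0],
    [0,0,0],
    [0,0,0],
    [0,0,0],
    [0,0,0]
  ]
}}

```text
time: 23.42
position: [0.5186, -0.1551, 0.2403]
tool_rot: [-2.095, -1.141, -1.183]
ft_force: [0.1, -0.5, -0.2]
grip_width: 0.899
grip_force: 0.0
```

```bash
python3 sw.py; python3 look.py i
python3 - <<'E'
import cv2,numpy as np
w=cv2.convertScaleAbs(cv2.imread('pics/w_i.png'),alpha=1.8,beta=15); s=cv2.convertScaleAbs(cv2.imread('pics/s_i.png')[100:340,200:440],alpha=1.6)
cv2.imwrite('pics/last.png',np.hstack([cv2.resize(w,(480,360)),cv2.resize(s,(320,320+40))]))
E
```

```text
t 23.42 scn [  86.9 -190.1  240.3] lean 59.0 F [ 0.4 -0.4 -0.2] w 78.3 gf 0.0 q [ 1.29  0.29 -0.55  1.89 -0.88  1.36  0.53]
phi,r of nominal bar point [114.3 173.6]
rod angle cands [(np.float32(12.790155), np.float64(56.0)), (np.float32(15.404114), np.float64(57.0)), (np.float32(17.254572), np.float64(58.0)), (np.float32(17.509277), np.float64(59.0))]
cover cands [(38.1, np.float64(45.75)), (41.5, np.float64(44.75)), (49.0, np.float64(45.5)), (51.1, np.float64(45.0)), (53.5, np.float64(45.25))]
```

View pics/last.png

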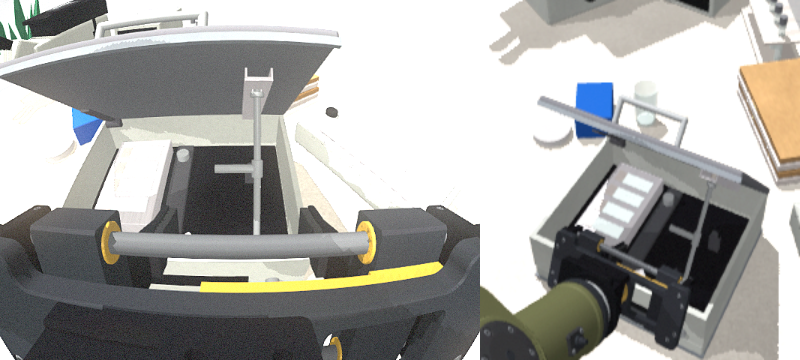

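The last picture shows the rod standing with its collar against the rail at about (257,92). The cover rests at about 45 degrees, steady since release, and the gripper is clear.

```bash
python3 -c "
from bench import *
print(close_job())"
```

```text
the job is handed in; nothing more can be done
None
```

The job is handed in: the cover stands on the prop rod at about 46 degrees with its collar against the rail, and the gripper is clear. One departure from the brief: I pinched the cross bar end to end along x instead of across y, because the gripper body would not fit under the cover the other way.

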